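# Seat an ink roller in the V-blocks under the dial gauge and hold it down

## Robot

A 6-joint arm with a two-finger parallel gripper is mounted at the origin on the work surface. World frame = base frame: x ahead of the robot, y to its left, z up, the work surface at z = 0. Lengths are in m, angles in rad, forces in N, time in s.
With the tool pointing down it reaches from about 0.425 to 0.95 m from the base axis. Payload 3.5 kg.
Tool frame: the origin (TCP) lies midway between the tips of the shut fingers; the grasp point (between the pads) lies 19 mm behind it; z points along the fingers, y is the direction in which the jaws open and shut (so a half turn about z gives the same grasp; the last joint's range is limited). The gripper opens to 85 mm and grips with 20 to 120 N. Pads are 22 mm wide; open, the fingers measure 114 mm over their backs; the gripper's body (76 mm by 85 mm) begins 54 mm behind the grasp point. The pads swing forward as they close: fully open they stand 13 mm farther back than shut.
Start: joints at [1.08, 0.286, 1.577, -0, 1.279, -0.15], TCP at [0.226, 0.636, 0.231] pointing down, gripper open.
Joint ranges: [-2.77, 2.77], [-0.9, 2.22], [0.21, 2.48], [-1.53, 4.67], [0.24, 2.81], [-2.84, 2.84]. Speed limits (rad/s): [2.79, 2.79, 3.14, 3.14, 3.14, 3.14].

## Interface

Orientations are given as a unit quaternion [x, y, z, w].
In Python, from plant import ctrl gives the robot as it stands.
- The arm moves only by the tool apply_moves, never from a script. Its argument "moves" is a list that holds one entry, the list of rows, each a list of 7 numbers: the shift along the tool's x, y, z in m, then the turn, a rotation vector about the tool's x, y, z in degrees, then the gripper's target within -1 to 1 (shut at 1, half-way at 0, fully open at -1). In form: [[[tx, ty, tz, ax, ay, az, hand], ...]]. A call has 1 to 12 rows; each row shifts and turns the pose as measured when the row begins, along the tool's axes as they then stand; what a row does not reach is not made up. A row lasts 1/10 s, in which the tool goes at most 50 mm and 8.59 degrees, less where a joint would pass 70% of its speed; a pose out of reach is approached as far as the arm can. A call with a gripper value outside its range is refused whole. The fingers move at their own pace and stop on an object; "force" is the grip in N (left out, the last holds). Time passes only in rows, so rows that do not move let the fingers close. It gives the time, the measured TCP pose, the force and the opening at its end, in the units of the state.
- ctrl.get_state(): the state, without advancing time (a new reading comes with each control period).
- ctrl.read_camera(name): name is "side" or "top"; returns the picture (420x560x3 uint8, red, green, blue); there is no depth.
- ctrl.get_calibration(name): a dict with "camera_matrix" (3x3 intrinsics, pixels), "k1" (the pictures are not rectified: a ray, as slopes to the right and down, at radius r is drawn at 1 + k1 r^2 times it, then the intrinsics apply), "cam_to_world" (4x4, takes a point from camera to world coordinates). Camera axes: x right, y up, looking along -z (the intrinsics and any distortion apply to the point x, -y, -z); pixel columns grow to the right and rows downward; lengths in m; the calibration is good to about 2 mm. A picture is of the moment at which its call begins. get_calibration takes no time and is no camera call.
- ctrl.sign_off(): hands the job in, once; it reports no verdict.
The state is a dict: "time": time; "qpos": joint angles; "dq": joint speeds; "joint_efforts": joint torques, N m; "eef_pos": TCP position; "tcp_rot": TCP orientation; "contact_force": force on the tool from outside, world axes, zero at the start; "wrist_torque": the same for the moment, N m; "opening": opening from 0.0 (shut) to 1.0 (fully open).
Only numpy, scipy, OpenCV 4.12 (cv2) and the standard library are available. Lean on these libraries where they do the work, as an engineer would, in place of code of your own. Each camera call takes 0.05 s, during which the arm holds its last target. There are 200 camera calls.

## Task

Get the rust-red ink roller ready for gauging: turn the two red keeper knobs on the gauging stand fully counter-clockwise to their end stops so that both steel keepers are clear, then take the rust-red roller from the wooden rack, lower it gently into the V-blocks, centred along the groove, and press it down firmly, with about 15 N, so that it bears on both faces of the V. Finish while still holding the roller pressed down like that, and leave the yellow roller, the ink tin and the lino block where they are.

Things in the scene. Friction and masses are not known exactly. Their poses are not given: they have to be found in the camera images.
- roller_mid (a point): Middle of the rust-red rubber ink roller, on its axis. Rubber 40 mm in diameter, 130 mm long, with a 12 mm steel journal sticking out 25 mm at each end; about 0.35 kg. Its y runs along the roller (either way round is the same). At the start it hangs by its journals in the rack, free to turn, axis 50 mm above the table.
- yellow_roller_mid (a point): Middle of the yellow roller, of the same size, hanging in the other place of the rack, axis parallel to and 110 mm from the red one's. Leave it alone.
- rack: Wooden rack; origin at the centre of its underside, on the table. Base board 190 (x) by 168 mm (y), 12 mm thick; end boards 56 mm high at y = -78 and 78 mm with open-topped slots for the journals at x = -55 and 55 mm. Rollers lie along its y, lift straight up; beside and below the rubber is free. Which roller is where varies; rack and stand may swap sides.
- seat (a point): Point on the gauging stand where the middle of the seated, centred roller's axis lies, 60 mm above the table. y along the V groove, x across it, z up. The V-blocks lie at y = 35 to 63 mm on either side, under the ends of the rubber; the 70 mm gap between them is open down to the green base plate (48 mm below this point): room for fingers beside the roller's middle. Roller goes in either way round.
- v_near: Faces on the -x side of the groove (first contact line) of the two bright steel 90-degree V-blocks, each 28 mm long, 70 mm wide. V bottom 28 mm below the seat point, V mouth 44 mm wide and 6 mm below it. Origin on the table under the seat point, axes as seat.
- v_far: The faces of the two V-blocks on the +x side of the groove (the second contact line). Origin and axes as v_near. Blocks and roller are firm: 15 N sinks them well under 1 mm.
- keeper_a (a joint): Turn of the keeper at the +y end of the stand, rad: about 0 (0 to 0.3 at the start) = its steel arm lies across the groove and blocks the roller's journal; it grows counter-clockwise seen from above to the end stop at 1.5 = arm swung clear, pointing outward along the groove. Stiff enough to stay where it is left (0.08 N m).
- keeper_b (a joint): Turn of the keeper at the -y end of the stand; the same values and the same direction, counter-clockwise from above.
- keeper_a_grip (a point): Grip point in the upright red bar knob on keeper a, on the pivot axis, 105 mm above the table, at x = -45, y = 78 mm from seat. Bar 46 mm long along its x (which points along the keeper's arm), 12 mm thick along its y, spans 85 to 115 mm above the table. The steel arm (68 to 74 mm above the table, 16 mm wide) reaches 57 mm from the pivot.
- keeper_b_grip (a point): The same on keeper b; it lies at x = +45, y = -78 mm as seen from seat.
- ink_tin_mid (a point): Middle of the round ink tin with a yellow lid, 84 mm across, 54 mm high, beyond the work. Leave it alone.
- lino_block_mid (a point): Middle of the mounted brown lino block, 90 by 120 mm, 23 mm high, flat on the table beyond the work. Leave it alone.
- gauge (a point): Centre of the dial gauge's face: black, 54 mm across, face up 70 mm above the table, at x = 88, y = 53 mm from seat. Fixed. Its thin sprung plunger (under 1 N) points along -x at axis height and is pushed back 2 mm by the seated roller.
Things that resemble listed ones, but are neither listed nor needed, are in the scene too. What is shaped like the part that bears roller_mid but pink is not meant.

How it is judged:
By the outcome, as a careful person would: the job done as asked, in the order asked, and still so for the second after the job is handed in, while the arm keeps its last pose, push and grip.
It also fails if it takes over 64 s, if anything falls off the work surface, if the arm or the gripper's body presses on something with over 40 N, if the wrist force passes 120 N, or if a joint passes its speed limit or range.

## Working session

There is one attempt and no reset: what is moved stays moved. The work goes in short steps, Python scripts to look and compute and a tool call to move; the robot and the scene stay as the last step left them, time stands still between calls to the robot, and variables do not carry over. Pictures are saved under pics/ and viewed, about 8 in all and at most 12, crops included, and the job is handed in when it is done.

Besides the shell and the picture viewer there is one more tool, called after "Request:" by a JSON object that holds its "op" and its "data", one argument or row to a line. apply_moves: Moves the arm, as the interface text tells. Its arguments: {"type":"object","properties":{"moves":{"type":"array","items":{"type":"array","items":{"type":"array","items":{"type":"number"}}}},"force":{"type":"number"}},"required":["moves"]}

```bash
mkdir -p pics; ls
cat > h.py <<'E'
import numpy as np, cv2
from plant import ctrl
from scipy.spatial.transform import Rotation as R
def cal(n):
    c=ctrl.get_calibration(n); return np.array(c["camera_matrix"]),float(c["k1"]),np.array(c["cam_to_world"])
def ray(n,u,v):
    K,k,T=cal(n); d=np.array([(u-K[0,2])/K[0,0],(v-K[1,2])/K[1,1]]); s=d.copy()
    for _ in range(30): s=d/(1+k*(s@s))
    w=T[:3,:3]@np.array([s[0],-s[1],-1]); return T[:3,3],w/np.linalg.norm(w)
def onz(n,u,v,z):
    o,d=ray(n,u,v); return o+d*(z-o[2])/d[2]
def proj(n,p):
    K,k,T=cal(n); q=T[:3,:3].T@(np.array(p)-T[:3,3]); s=np.array([q[0],-q[1]])/-q[2]; s=s*(1+k*(s@s))
    return K[0,0]*s[0]+K[0,2],K[1,1]*s[1]+K[1,2]
def snap(n,f):
    a=np.array(ctrl.read_camera(n)); cv2.imwrite("pics/"+f,a[:,:,::-1]); return a
E
python3 - <<'E'
from h import *
for n in("top","side"): 
    snap(n,n+"0.png"); print(cal(n))
s=ctrl.get_state(); print(s)
E
```

```text
pics
(array([[467.05716222,   0.        , 278.88210723],
       [  0.        , 467.05716222, 210.86299168],
       [  0.        ,   0.        ,   1.        ]]), -0.12096918526342641, array([[ 0.02194089,  0.98910189, -0.1455886 ,  0.3998653 ],
       [-0.99974445,  0.02249964,  0.00219216, -0.06230651],
       [ 0.00544396,  0.1455033 ,  0.98934279,  1.32732643],
       [ 0.        ,  0.        ,  0.        ,  1.        ]]))
(array([[477.37952781,   0.        , 278.84911428],
       [  0.        , 477.37952781, 209.5186855 ],
       [  0.        ,   0.        ,   1.        ]]), -0.04462058325662804, array([[-0.99973131, -0.01781795, -0.01482663,  0.54047082],
       [-0.00442248, -0.4812664 ,  0.87656323,  0.9519948 ],
       [-0.02275412,  0.87639327,  0.48105829,  0.65081186],
       [ 0.        ,  0.        ,  0.        ,  1.        ]]))
{'time': 0.1, 'qpos': array([ 1.08002183e+00,  2.87131848e-01,  1.57803272e+00, -1.22305630e-05,
        1.27860221e+00, -1.49983133e-01]), 'dq': array([ 0.00257869, -0.00022579, -0.00684714, -0.00104279, -0.00151324,
       -0.00024914]), 'joint_efforts': array([ 9.13472686e-04, -4.07294548e+01, -2.93698651e+01, -2.15153195e-04,
        3.43584667e-03, -1.69944485e-05]), 'eef_pos': array([0.22528763, 0.63566261, 0.23004783]), 'tcp_rot': array([ 1.69570473e-01,  9.85517465e-01, -1.03359139e-03, -3.36787815e-04]), 'contact_force': array([ 0.42456847, -1.05326337, -0.67634127]), 'wrist_torque': array([-0.00725192,  0.07643498,  0.01257351]), 'opening': 0.9983607632049369}
```

View pics/top0.png

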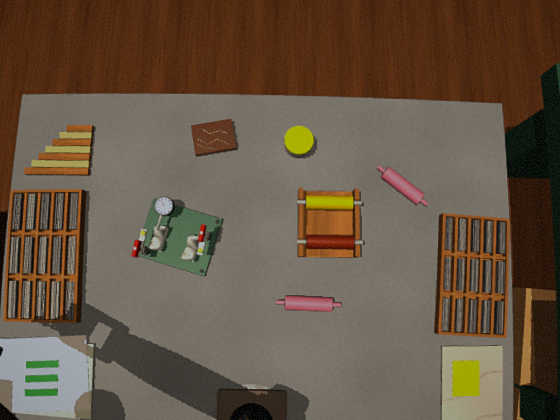

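View pics/side0.png

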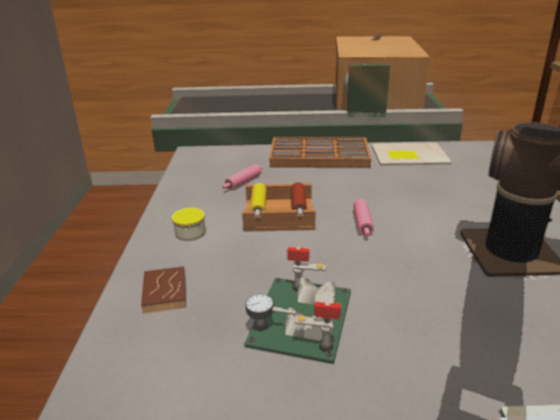

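The top view shows the stand at about (178,236), with red knobs at (136,246) and (202,231) and the gauge at (164,206). The rack is at (330,223), with the red roller at (330,241) on the robot side and the yellow one at (330,202). The pink rollers are decoys. The side view agrees: knobs at (298,254) and (327,310), red roller at (298,195).

```bash
cat > m.py <<'E'
from h import *
def tri(p,q):
    (o1,d1),(o2,d2)=ray("top",*p),ray("side",*q)
    A=np.stack([d1,-d2],1); t=np.linalg.lstsq(A,o2-o1,rcond=None)[0]
    a,b=o1+d1*t[0],o2+d2*t[1]; return (a+b)/2,np.linalg.norm(a-b)
def blobs(img,lo,hi,mn=25):
    h=cv2.cvtColor(img,cv2.COLOR_RGB2HSV); m=0
    for l,u in zip(lo,hi): m=m|cv2.inRange(h,np.array(l),np.array(u))
    n,l,s,c=cv2.connectedComponentsWithStats(m); out=[]
    for i in range(1,n):
        if s[i,4]>=mn:
            ys,xs=np.where(l==i); r=cv2.minAreaRect(np.stack([xs,ys],1).astype(np.float32))
            out.append((c[i].round(1),s[i,4],np.round(r[1],1),round(r[2],1),cv2.boxPoints(r).round(1).tolist()))
    return out
RED=([(0,170,50),(172,170,50)],[(5,255,255),(180,255,255)])
YEL=([(24,170,90)],[(34,255,255)])
E
python3 - <<'E'
from m import *
for n in("top","side"):
    a=cv2.imread(f"pics/{n}0.png")[:,:,::-1].copy()
    for nm,c in(("red",RED),("yel",YEL)):
        for b in blobs(a,*c): print(n,nm,*b)
a=cv2.imread("pics/top0.png"); b=cv2.imread("pics/side0.png")
A=cv2.resize(a[185:285,120:230],None,fx=5,fy=5,interpolation=cv2.INTER_CUBIC)[:500]
cv2.imwrite("pics/c0.png",A)
print(a[246,136],a[241,330],a[231,202])
E
```

```text
top red [202.6 227.9] 31 [4.5 6.9] 11.3 [[199.60000610351562, 231.10000610351562], [200.89999389648438, 224.39999389648438], [205.3000030517578, 225.3000030517578], [204.0, 232.0]]
top red [200.6 237.2] 31 [4.3 6.9] 11.3 [[197.8000030517578, 240.0], [199.1999969482422, 233.1999969482422], [203.39999389648438, 234.10000610351562], [202.0, 240.8000030517578]]
top red [346.  242.9] 67 [12. 16.] 90.0 [[337.0, 236.0], [353.0, 236.0], [353.0, 248.0], [337.0, 248.0]]
top red [135.4 248.1] 69 [ 5.5 16.5] 12.5 [[131.1999969482422, 255.60000610351562], [134.8000030517578, 239.5], [140.1999969482422, 240.6999969482422], [136.60000610351562, 256.79998779296875]]
top red [317.5 246.1] 32 [ 5. 13.] 90.0 [[311.0, 243.0], [324.0, 243.0], [324.0, 248.0], [311.0, 248.0]]
top yel [298.6 139.8] 659 [28.6 28.2] 26.6 [[279.3999938964844, 146.1999969482422], [292.0, 121.0], [317.6000061035156, 133.8000030517578], [305.0, 159.0]]
top yel [329.3 201.6] 539 [12. 47.] 90.0 [[306.0, 196.0], [353.0, 196.0], [353.0, 208.0], [306.0, 208.0]]
top yel [465.5 378. ] 913 [34. 27.] 90.0 [[452.0, 361.0], [479.0, 361.0], 
[... 164 characters left out ...]
 [19.4 10.2] 3.8 [[287.3999938964844, 257.79998779296875], [288.1000061035156, 247.60000610351562], [307.3999938964844, 248.89999389648438], [306.70001220703125, 259.0]]
side red [327.  309.3] 261 [24.4 13.1] 3.6 [[314.20001220703125, 315.6000061035156], [315.0, 302.5], [339.3999938964844, 304.0], [338.6000061035156, 317.1000061035156]]
side yel [402.9 154.3] 169 [28.  6.] 0.0 [[389.0, 157.0], [389.0, 151.0], [417.0, 151.0], [417.0, 157.0]]
side yel [258.2 195.2] 259 [22. 12.] 90.0 [[252.0, 184.0], [264.0, 184.0], [264.0, 206.0], [252.0, 206.0]]
side yel [187.7 216.4] 398 [15. 30.] 90.0 [[173.0, 209.0], [203.0, 209.0], [203.0, 224.0], [173.0, 224.0]]
[ 21  33 179] [ 20  50 142] [110 118 166]
```

View pics/c0.png

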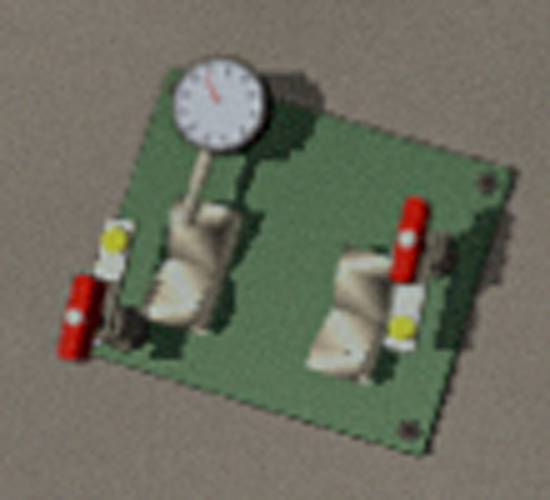

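The crop shows knob a at crop (75,316), knob b at (407,238) and the gauge at (219,103). Both keeper arms still lie across the groove.

Run:
```python
from m import *
c=lambda x,y:(120+(x+.5)/5-.5,185+(y+.5)/5-.5)
a=onz("top",*c(75,316),.115); b=onz("top",*c(407,238),.115); g=onz("top",*c(219,103),.07)
P=np.array([[-45,78],[45,-78],[88,53]])/1000.; Q=np.array([a,b,g])[:,:2]
rot,_=R.align_vectors(np.c_[Q-Q.mean(0),[0]*3],np.c_[P-P.mean(0),[0]*3])
yaw=rot.as_euler('zyx')[0]; M=rot.as_matrix()[:2,:2]; t=Q.mean(0)-M@P.mean(0)
print("a",a,"b",b,"g",g,"dist ab",np.linalg.norm(a-b),"yaw",np.degrees(yaw),"seat",t,"res",(P@M.T+t-Q)*1000)
print("seat from ab",(a+b)/2)
for n,p,q in(("a",(80,277),(72,358)),):pass
for nm,e1,e2 in(("a",(85,277),(71,358)),("b",(400,281),(414,199))):
    d=(onz("top",*c(*e1),.115)-onz("top",*c(*e2),.115)); print(nm,"len",np.linalg.norm(d),"dir deg",np.degrees(np.arctan2(d[1],d[0])))
# tri knobs centre (side blob centre z~.1)
print(tri(c(75,316),(327,308)),tri(c(407,238),(298.5,251)))
# roller: rubber ends by looser red mask
im=cv2.imread("pics/top0.png")[:,:,::-1].copy()
for b_ in blobs(im,[(0,190,30),(170,190,30)],[(9,255,180),(180,255,180)],60): print(*b_)
s=im[180:262,295:368];
```

```text
a [0.4718067  0.31104049 0.115     ] b [0.51729503 0.13724224 0.115     ] g [0.59338196 0.25192138 0.07      ] dist ab 0.1796524919986334 yaw -15.328186337577996 seat [0.49453455 0.22411734] res [[-0.0522788   0.19783961]
 [ 0.01964836 -0.24588283]
 [ 0.03263044  0.04804322]]
seat from ab [0.49455087 0.22414137 0.115     ]
a len 0.042938333016845555 dir deg -6.572659361357639
b len 0.043531413511066326 dir deg 172.81062576088542
(array([0.47254448, 0.31397054, 0.10542094]), np.float64(0.00034093779013549043)) (array([0.51718364, 0.13859864, 0.10713546]), np.float64(0.0017446294788323155))
[330.  241.7] 622 [48.2 13.8] 1.2 [[305.70001220703125, 248.0], [306.0, 234.1999969482422], [354.20001220703125, 235.1999969482422], [353.8999938964844, 249.0]]
[136.2 248. ] 77 [ 6.  16.5] 12.5 [[131.39999389648438, 255.60000610351562], [135.0, 239.60000610351562], [140.8000030517578, 240.8000030517578], [137.1999969482422, 256.8999938964844]]
```

```bash
cat >> h.py <<'E'
def go(x,y,z,head=None):
    s=ctrl.get_state(); Rm=R.from_quat(s["tcp_rot"]).as_matrix(); p=s["eef_pos"]
    d=Rm.T@(np.array([x,y,z])-p); h=np.degrees(np.arctan2(Rm[1,1],Rm[0,1]))
    print("t",s["time"],"pos",p.round(4),"head",round(h,2),"F",s["contact_force"].round(1),"tau",s["wrist_torque"].round(2),"open",round(s["opening"],3),"q1,q6",s["qpos"][[0,5]].round(2))
    print("  tool shift mm",(d*1000).round(1))
    if head is not None:
        zt=np.radians(head); T=np.array([[np.sin(zt),np.cos(zt),0],[-np.cos(zt),np.sin(zt),0],[0,0,-1]]).T
        T=np.array([[np.sin(zt),np.cos(zt),0],[-np.cos(zt),np.sin(zt),0],[0,0,0]]); 
        T=np.column_stack([[-np.sin(zt),np.cos(zt),0],[np.cos(zt),np.sin(zt),0],[0,0,-1]])
        print("  turn deg",R.from_matrix(Rm.T@T).as_rotvec(degrees=True).round(2))
E
python3 - <<'E'
from m import *
go(.4718,.3110,.16,83.4)
for z,p in((.05,(330,241.7)),(.05,(329.3,201.6))): print(onz("top",*p,z))
e=[onz("top",u,v,.055) for u,v in((305.8,241.1),(354,242.1))]; d=e[0]-e[1]; print(np.linalg.norm(d),np.degrees(np.arctan2(d[1],d[0])))
print(tri((330,241.7),(299,195)))
E
```

```text
t 0.1 pos [0.2253 0.6357 0.23  ] head 70.47 F [ 0.4 -1.1 -0.7] tau [-0.01  0.08  0.01] open 0.998 q1,q6 [ 1.08 -0.15]
  tool shift mm [-340.9 -223.4   70.4]
  turn deg [ -0.12  -0.03 -12.93]
[ 0.50549387 -0.20728534  0.05      ]
[ 0.61702227 -0.20459856  0.05      ]
0.1322804449578108 89.99451124477739
(array([ 0.50446302, -0.20621965,  0.05917893]), np.float64(0.0005433996262236348))
```

Request:
{"op": "apply_moves", "data": {
  "moves": [
    [[-0.034, -0.0223, 0.005, 0, 0, 0, -1], [-0.034, -0.0223, 0.005, 0, 0, 0, -1], [-0.034, -0.0223, 0.005, 0, 0, 0, -1], [-0.034, -0.0223, 0.005, 0, 0, 0, -1], [-0.034, -0.0223, 0.005, 0, 0, 0, -1], [-0.034, -0.0223, 0.005, 0, 0, 0, -1], [-0.034, -0.0223, 0.005, 0, 0, 0, -1], [-0.034, -0.0223, 0.005, 0, 0, 0, -1], [-0.034, -0.0223, 0.005, 0, 0, 0, -1], [0, 0, 0, 0, 0, -6.5, -1], [0, 0, 0, 0, 0, -6.5, -1], [0, 0, 0, 0, 0, 0, -1]]
  ]
}}

```text
time: 1.3
eef_pos: [0.4515, 0.3304, 0.1761]
tcp_rot: [0.053, 0.999, -0.004, -0.005]
contact_force: [-0.2, 0.4, -0.7]
opening: 0.999
```

```bash
python3 -c "
from h import *
go(.4718,.3110,.15,83.4)"
```

```text
t 1.3 pos [0.4515 0.3304 0.1761] head 83.98 F [-0.2  0.4 -0.7] tau [-0.04 -0.01  0.02] open 0.999 q1,q6 [ 0.45 -1.01]
  tool shift mm [-22.5 -16.9  26. ]
  turn deg [-0.5  -0.5   0.58]
```

Request:
{"op": "apply_moves", "data": {
  "moves": [
    [[0, 0, 0, 0, 0, 8.5, -1], [0, 0, 0, 0, 0, 8.5, -1], [0, 0, 0, 0, 0, 8.5, -1], [0, 0, 0, 0, 0, 8.5, -1], [0, 0, 0, 0, 0, 8.5, -1], [0, 0, 0, 0, 0, 8.5, -1], [0, 0, 0, 0, 0, 8.5, -1], [0, 0, 0, 0, 0, 8.5, -1], [0, 0, 0, 0, 0, 8.5, -1], [0, 0, 0, 0, 0, 8.5, -1], [0, 0, 0, 0, 0, 8.5, -1], [0, 0, 0, 0, 0, 8.5, -1]]
  ]
}}

```text
time: 2.5
eef_pos: [0.4458, 0.3329, 0.1719]
tcp_rot: [0.817, 0.577, -0.01, -0.001]
contact_force: [0.4, 0.5, -0.0]
opening: 1.001
```

Request:
{"op": "apply_moves", "data": {
  "moves": [
    [[0, 0, 0, 0, 0, 8.5, -1], [0, 0, 0, 0, 0, 8.5, -1], [0, 0, 0, 0, 0, 8.5, -1], [0, 0, 0, 0, 0, 8.5, -1], [0, 0, 0, 0, 0, 8.5, -1], [0, 0, 0, 0, 0, 8.5, -1], [0, 0, 0, 0, 0, 8.5, -1], [0, 0, 0, 0, 0, 8.5, -1], [0, 0, 0, 0, 0, 8.5, -1], [0, 0, 0, 0, 0, 0, -1]]
  ]
}}

```text
time: 3.5
eef_pos: [0.4406, 0.3358, 0.1687]
tcp_rot: [0.998, -0.061, -0.011, 0.007]
contact_force: [-0.3, -0.8, 0.8]
opening: 1.001
```

```bash
python3 -c "
from h import *
go(.4718,.3110,.14,-96.6)"
```

```text
t 3.5 pos [0.4406 0.3358 0.1687] head -96.96 F [-0.3 -0.8  0.8] tau [ 0.    0.03 -0.06] open 1.001 q1,q6 [0.47 2.16]
  tool shift mm [34.6 20.4 28.3]
  turn deg [ 0.88  1.21 -0.37]
```

Request:
{"op": "apply_moves", "data": {
  "moves": [
    [[0.0175, 0.01, 0.012, 0.4, 0.6, -0.2, -1], [0.0175, 0.01, 0.012, 0.4, 0.6, -0.2, -1], [0, 0, 0, 0, 0, 0, -1], [0, 0, 0, 0, 0, 0, -1]]
  ]
}}

```text
time: 3.9
eef_pos: [0.4722, 0.3126, 0.1439]
tcp_rot: [0.999, -0.053, 0.0, 0.0]
contact_force: [0.2, 0.3, 0.2]
opening: 1.002
```

```bash
python3 -c "
from h import *
go(.4718,.3110,.089,-96.6)"
```

```text
t 3.9 pos [0.4722 0.3126 0.1439] head -96.07 F [0.2 0.3 0.2] tau [-0.03  0.04 -0.01] open 1.002 q1,q6 [0.41 2.08]
  tool shift mm [-0.2  1.6 54.9]
  turn deg [ 0.01 -0.01  0.53]
```

Request:
{"op": "apply_moves", "data": {
  "moves": [
    [[0, 0.0016, 0.015, 0, 0, 0.5, -1], [0, 0, 0.015, 0, 0, 0, -1], [0, 0, 0.015, 0, 0, 0, -1], [0, 0, 0.012, 0, 0, 0, -1], [0, 0, 0, 0, 0, 0, 0], [0, 0, 0, 0, 0, 0, 1], [0, 0, 0, 0, 0, 0, 1], [0, 0, 0, 0, 0, 0, 1], [0, 0, 0, 0, 0, 0, 1], [0, 0, 0, 0, 0, 0, 1]]
  ],
  "force": 30
}}

```text
time: 4.9
eef_pos: [0.4703, 0.3133, 0.0824]
tcp_rot: [0.998, -0.056, -0.0, -0.001]
contact_force: [-0.3, -0.3, -3.5]
opening: 0.134
```

```bash
python3 -c "
from h import *
go(.4718,.3110,.089,-96.6)"
```

```text
t 4.9 pos [0.4703 0.3133 0.0824] head -96.44 F [-0.3 -0.3 -3.5] tau [-0.   -0.06 -0.1 ] open 0.134 q1,q6 [0.41 2.09]
  tool shift mm [ 1.8  2.1 -6.6]
  turn deg [-0.11  0.03  0.16]
```

Request:
{"op": "apply_moves", "data": {
  "moves": [
    [[0, 0, -0.0005, 0, 0, -7, 1], [0, 0, -0.0005, 0, 0, -7, 1], [0, 0, -0.0005, 0, 0, -7, 1], [0, 0, -0.0005, 0, 0, -7, 1], [0, 0, 0, 0, 0, 0, 1]]
  ]
}}

```text
time: 5.4
eef_pos: [0.4705, 0.3122, 0.0824]
tcp_rot: [0.981, 0.195, 0.001, -0.0]
contact_force: [-0.1, 1.2, -0.5]
opening: 0.132
```

```bash
python3 -c "
from h import *
go(.471,.3130,.086,-68)"
```

```text
t 5.4 pos [0.4705 0.3122 0.0824] head -67.45 F [-0.1  1.2 -0.5] tau [0.15 0.1  0.05] open 0.132 q1,q6 [0.41 1.58]
  tool shift mm [ 0.8 -0.5 -3.6]
  turn deg [-0.01 -0.08  0.55]
```

Request:
{"op": "apply_moves", "data": {
  "moves": [
    [[0.0005, 0, -0.0005, 0, 0, -7, 1], [0, 0, -0.0005, 0, 0, -7, 1], [0, 0, -0.0005, 0, 0, -7, 1], [0, 0, -0.0005, 0, 0, -7, 1], [0, 0, -0.0005, 0, 0, -7, 1], [0, 0, -0.0005, 0, 0, -6, 1], [0, 0, 0, 0, 0, 0, 1]]
  ]
}}

```text
time: 6.1
eef_pos: [0.4715, 0.311, 0.0824]
tcp_rot: [0.849, 0.529, 0.001, 0.001]
contact_force: [-0.1, -0.2, -0.7]
opening: 0.136
```

```bash
python3 -c "
from h import *
go(.471,.3130,.086,-19.4)"
```

```text
t 6.1 pos [0.4715 0.311  0.0824] head -26.17 F [-0.1 -0.2 -0.7] tau [0.07 0.18 0.15] open 0.136 q1,q6 [0.4  0.86]
  tool shift mm [ 1.5 -1.3 -3.6]
  turn deg [ 0.16 -0.08 -6.77]
```

Request:
{"op": "apply_moves", "data": {
  "moves": [
    [[0, 0, 0, 0, 0, -3, 1], [0, 0, 0, 0, 0, -3, 1], [0, 0, 0, 0, 0, -3, 1], [0, 0, 0, 0, 0, 0, 1]]
  ]
}}

```text
time: 6.5
eef_pos: [0.4718, 0.311, 0.0824]
tcp_rot: [0.81, 0.587, 0.001, 0.0]
contact_force: [0.7, 1.5, -3.2]
opening: 0.132
```

```bash
python3 -c "
from h import *
go(.471,.3130,.086,-19.4)"
```

```text
t 6.5 pos [0.4718 0.311  0.0824] head -18.18 F [ 0.7  1.5 -3.2] tau [ 0.03 -0.02 -0.64] open 0.132 q1,q6 [0.4  0.72]
  tool shift mm [ 1.7 -1.4 -3.6]
  turn deg [ 0.12 -0.12  1.22]
```

Request:
{"op": "apply_moves", "data": {
  "moves": [
    [[0, 0, 0, 0, 0, -2, 1], [0, 0, 0, 0, 0, 0, -1], [0, 0, 0, 0, 0, 0, -1], [0, 0, 0, 0, 0, 0, -1], [0, 0, -0.02, 0, 0, 0, -1], [0, 0, -0.02, 0, 0, 0, -1], [0, 0, -0.02, 0, 0, 0, -1], [0, 0, -0.01, 0, 0, 0, -1], [0, 0, 0, 0, 0, 0, -1]]
  ]
}}

```text
time: 7.4
eef_pos: [0.4717, 0.3111, 0.1568]
tcp_rot: [0.799, 0.601, 0.002, 0.002]
contact_force: [-0.8, 0.4, 0.1]
opening: 1.002
```

```bash
python3 -c "
from h import *
go(.517,.1375,.145,-97.2)"
```

```text
t 7.4 pos [0.4717 0.3111 0.1568] head -16.12 F [-0.8  0.4  0.1] tau [-0.   -0.05 -0.01] open 1.002 q1,q6 [0.4  0.69]
  tool shift mm [-154.2   91.7   12.1]
  turn deg [ 0.2  -0.2  81.08]
```

Request:
{"op": "apply_moves", "data": {
  "moves": [
    [[-0.031, 0.0183, -0.0005, 0, 0, 0, -1], [-0.031, 0.0183, 0, 0, 0, 0, -1], [-0.031, 0.0183, 0, 0, 0, 0, -1], [-0.031, 0.0183, 0, 0, 0, 0, -1], [-0.028, 0.0183, 0, 0, 0, 0, -1], [0, 0, 0, 0, 0, 8.4, -1], [0, 0, 0, 0, 0, 8.4, -1], [0, 0, 0, 0, 0, 8.4, -1], [0, 0, 0, 0, 0, 8.4, -1], [0, 0, 0, 0, 0, 8.4, -1]]
  ]
}}

```text
time: 8.4
eef_pos: [0.5149, 0.1322, 0.1483]
tcp_rot: [0.963, 0.27, -0.004, 0.001]
contact_force: [-0.3, -0.4, -0.4]
opening: 0.997
```

Request:
{"op": "apply_moves", "data": {
  "moves": [
    [[0, 0, 0, 0, 0, 8, -1], [0, 0, 0, 0, 0, 8, -1], [0, 0, 0, 0, 0, 8, -1], [0, 0, 0, 0, 0, 8, -1], [0, 0, 0, 0, 0, 7, -1], [0, 0, 0, 0, 0, 0, -1]]
  ]
}}

```text
time: 9.0
eef_pos: [0.5109, 0.1317, 0.1409]
tcp_rot: [0.997, -0.081, -0.009, 0.003]
contact_force: [-0.2, 0.5, -0.4]
opening: 0.999
```

```bash
python3 -c "
from h import *
go(.517,.1375,.14,-97.2)
snap('side','s1.png');snap('top','t1.png')
a=cv2.imread('pics/t1.png')[185:285,120:230];b=cv2.imread('pics/s1.png')[225:365,230:370]
cv2.imwrite('pics/c1.png',np.hstack([cv2.resize(a,(396,360),interpolation=2),cv2.resize(b,(360,360),interpolation=2)]))"
```

```text
t 9.0 pos [0.5109 0.1317 0.1409] head -99.29 F [-0.2  0.5 -0.4] tau [ 0.   -0.02 -0.06] open 0.999 q1,q6 [0.06 1.8 ]
  tool shift mm [ 5.1 -6.7  0.8]
  turn deg [ 0.43  0.97 -2.09]
```

View pics/c1.png

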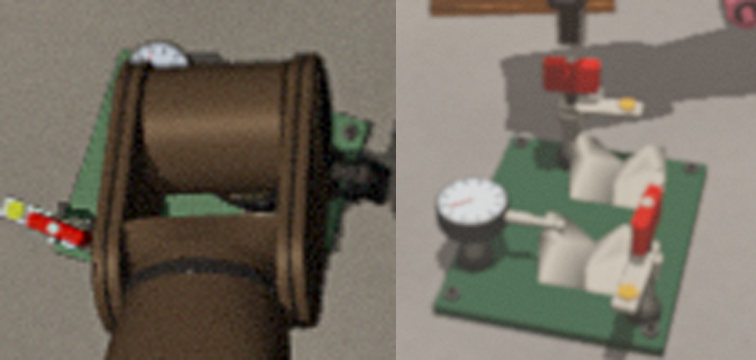

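Keeper a now points outward along the groove (arm tip at crop (15,210) top, (628,292) side). Keeper b is still across the groove, with the finger behind and above it. On to b.

Request:
{"op": "apply_moves", "data": {
  "moves": [
    [[0.0051, -0.0067, 0, 0.4, 1.0, -2, -1], [0, 0, 0, 0, 0, 0, -1], [0, 0, 0.015, 0, 0, 0, -1], [0, 0, 0.015, 0, 0, 0, -1], [0, 0, 0.015, 0, 0, 0, -1], [0, 0, 0, 0, 0, 0, -1]]
  ]
}}

```text
time: 9.7
eef_pos: [0.5156, 0.137, 0.091]
tcp_rot: [0.998, -0.059, -0.001, 0.001]
contact_force: [-0.5, 0.3, -1.1]
opening: 1.002
```

```bash
python3 -c "
from h import *
go(.517,.1375,.086,-97.2)"
```

```text
t 9.7 pos [0.5156 0.137  0.091 ] head -96.72 F [-0.5  0.3 -1.1] tau [-0.02  0.   -0.01] open 1.002 q1,q6 [0.07 1.76]
  tool shift mm [ 1.3 -0.7  5. ]
  turn deg [0.1  0.13 0.48]
```

Request:
{"op": "apply_moves", "data": {
  "moves": [
    [[0.0013, -0.0007, 0.003, 0, 0, 0.4, -1], [0, 0, 0, 0, 0, 0, 1], [0, 0, 0, 0, 0, 0, 1], [0, 0, 0, 0, 0, 0, 1], [0, 0, 0, 0, 0, 0, 1], [0, 0, 0, 0, 0, 0, 1], [0, 0, -0.0005, 0, 0, -7, 1], [0, 0, -0.0005, 0, 0, -7, 1], [0, 0, -0.0005, 0, 0, -7, 1], [0, 0, -0.0005, 0, 0, -7, 1], [0, 0, 0, 0, 0, 0, 1]]
  ]
}}

```text
time: 10.8
eef_pos: [0.5179, 0.1387, 0.0889]
tcp_rot: [0.982, 0.189, 0.001, -0.0]
contact_force: [0.8, 1.4, 0.3]
opening: 0.132
```

```bash
python3 -c "
from h import *
go(.517,.1375,.086,-19.4)"
```

```text
t 10.8 pos [0.5179 0.1387 0.0889] head -68.21 F [0.8 1.4 0.3] tau [-0.1   0.1   0.07] open 0.132 q1,q6 [0.07 1.26]
  tool shift mm [-1.3  0.8  2.9]
  turn deg [ 4.000e-02 -1.600e-01 -4.881e+01]
```

Request:
{"op": "apply_moves", "data": {
  "moves": [
    [[0, 0, -0.0005, 0, 0, -7, 1], [0, 0, -0.0005, 0, 0, -7, 1], [0, 0, -0.0005, 0, 0, -7, 1], [0, 0, -0.0005, 0, 0, -7, 1], [0, 0, -0.0005, 0, 0, -7, 1], [0, 0, -0.0005, 0, 0, -7, 1], [0, 0, 0, 0, 0, 0, 1]]
  ]
}}

```text
time: 11.5
eef_pos: [0.5179, 0.1389, 0.089]
tcp_rot: [0.847, 0.531, 0.003, 0.0]
contact_force: [1.2, 0.8, 0.7]
opening: 0.133
```

```bash
python3 -c "
from h import *
go(.517,.1375,.086,-19.4)"
```

```text
t 11.5 pos [0.5179 0.1389 0.089 ] head -25.87 F [1.2 0.8 0.7] tau [-0.08  0.06  0.07] open 0.133 q1,q6 [0.07 0.52]
  tool shift mm [-1.6 -0.2  2.9]
  turn deg [ 0.2  -0.22 -6.47]
```

Request:
{"op": "apply_moves", "data": {
  "moves": [
    [[0, 0, 0, 0, 0, -3, 1], [0, 0, 0, 0, 0, -3, 1], [0, 0, 0, 0, 0, -3, 1], [0, 0, 0, 0, 0, 0, 1]]
  ]
}}

```text
time: 11.9
eef_pos: [0.5179, 0.1389, 0.089]
tcp_rot: [0.809, 0.588, 0.003, -0.0]
contact_force: [0.9, 0.1, -1.7]
opening: 0.133
```

```bash
python3 -c "
from h import *
go(.517,.1375,.086,-19.4)"
```

```text
t 11.9 pos [0.5179 0.1389 0.089 ] head -18.0 F [ 0.9  0.1 -1.7] tau [-0.04 -0.03 -0.69] open 0.133 q1,q6 [0.07 0.38]
  tool shift mm [-1.6 -0.4  3. ]
  turn deg [ 0.17 -0.28  1.4 ]
```

Request:
{"op": "apply_moves", "data": {
  "moves": [
    [[0, 0, 0, 0, 0, -1.5, 1], [0, 0, 0, 0, 0, 0, -1], [0, 0, 0, 0, 0, 0, -1], [0, 0, 0, 0, 0, 0, -1], [0, 0, -0.02, 0, 0, 0, -1], [0, 0, -0.02, 0, 0, 0, -1], [0, 0, -0.02, 0, 0, 0, -1], [0, 0, -0.01, 0, 0, 0, -1], [0, 0, 0, 0, 0, -8, -1], [0, 0, 0, 0, 0, -8, -1], [0, 0, 0, 0, 0, 0, -1]]
  ]
}}

```text
time: 13.0
eef_pos: [0.5174, 0.1387, 0.1632]
tcp_rot: [0.707, 0.707, 0.002, 0.001]
contact_force: [-0.1, -0.0, 0.1]
opening: 0.997
```

```bash
python3 -c "
from h import *
go(.5053,-.2055,.15,0.7)"
```

```text
t 13.0 pos [0.5174 0.1387 0.1632] head 0.04 F [-0.1 -0.   0.1] tau [-0.01 -0.04 -0.01] open 0.997 q1,q6 [0.07 0.07]
  tool shift mm [-344.2  -12.4   12.8]
  turn deg [ 0.27 -0.05 -0.66]
```

Request:
{"op": "apply_moves", "data": {
  "moves": [
    [[-0.038, -0.0014, 0, 0, 0, 0, -1], [-0.038, -0.0014, 0, 0, 0, 0, -1], [-0.038, -0.0014, 0, 0, 0, 0, -1], [-0.038, -0.0014, 0, 0, 0, 0, -1], [-0.038, -0.0014, 0, 0, 0, 0, -1], [-0.038, -0.0014, 0, 0, 0, 0, -1], [-0.038, -0.0014, 0, 0, 0, 0, -1], [-0.038, -0.0014, 0, 0, 0, 0, -1], [-0.036, -0.0012, 0, 0.27, 0, -0.7, -1], [0, 0, 0, 0, 0, 0, -1]]
  ]
}}

```text
time: 14.0
eef_pos: [0.4997, -0.2123, 0.1602]
tcp_rot: [0.712, 0.703, -0.001, -0.001]
contact_force: [-0.3, 0.7, -1.0]
opening: 1.002
```

```bash
python3 -c "
from h import *
go(.5053,-.2055,.12,0.7)"
```

```text
t 14.0 pos [ 0.4997 -0.2123  0.1602] head -0.73 F [-0.3  0.7 -1. ] tau [ 0.01 -0.06 -0.01] open 1.002 q1,q6 [-0.59 -0.57]
  tool shift mm [ 6.9  5.7 40.2]
  turn deg [-0.17 -0.03 -1.43]
```

Request:
{"op": "apply_moves", "data": {
  "moves": [
    [[0.0069, 0.0057, 0.01, 0, 0, -1.4, -1], [0, 0, 0.015, 0, 0, 0, -1], [0, 0, 0.01, 0, 0, 0, -1], [0, 0, 0, 0, 0, 0, -1]]
  ]
}}

```text
time: 14.4
eef_pos: [0.5048, -0.202, 0.1202]
tcp_rot: [0.703, 0.711, -0.001, -0.003]
contact_force: [-0.6, -0.3, -1.0]
opening: 0.999
```

```bash
python3 -c "
from h import *
go(.5053,-.2055,.12,0.7)
snap('side','s2.png');snap('top','t2.png')
a=cv2.imread('pics/t2.png')[170:290,270:390];b=cv2.imread('pics/s2.png')[125:245,225:345]
cv2.imwrite('pics/c2.png',np.hstack([cv2.resize(a,(400,400),interpolation=2),cv2.resize(b,(400,400),interpolation=2)]))"
```

```text
t 14.4 pos [ 0.5048 -0.202   0.1202] head 0.59 F [-0.6 -0.3 -1. ] tau [ 0.   -0.03  0.04] open 0.999 q1,q6 [-0.57 -0.58]
  tool shift mm [-3.5  0.5  0.2]
  turn deg [-0.35 -0.21 -0.11]
```

View pics/c2.png

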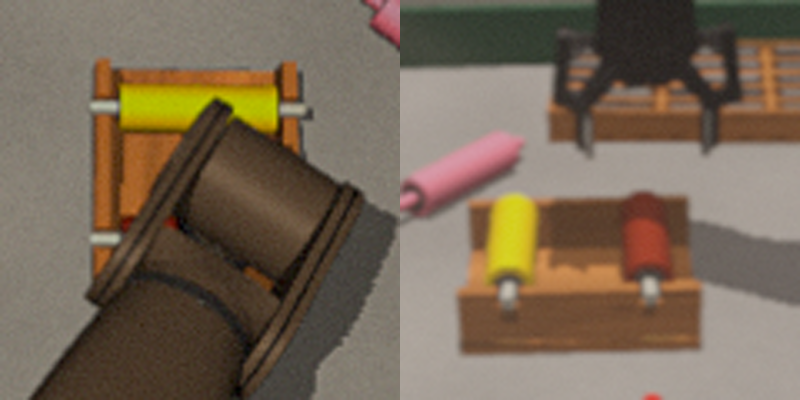

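Fingertips at side-crop (588,150) and (708,150) straddle the red roller at (645,240), and the yellow roller at (512,240) is clear. I'll descend.

Request:
{"op": "apply_moves", "data": {
  "moves": [
    [[-0.0035, 0, 0.012, -0.3, -0.2, 0, -1], [0, 0, 0.015, 0, 0, 0, -1], [0, 0, 0.015, 0, 0, 0, -1], [0, 0, 0.012, 0, 0, 0, -1], [0, 0, 0.01, 0, 0, 0, -1], [0, 0, 0, 0, 0, 0, -1]]
  ]
}}

```text
time: 15.1
eef_pos: [0.5073, -0.2067, 0.0555]
tcp_rot: [0.703, 0.711, 0.001, 0.004]
contact_force: [-0.8, 0.4, -0.6]
opening: 1.002
```

```bash
python3 -c "
from h import *
go(.5053,-.2055,.028,0.7)"
```

```text
t 15.1 pos [ 0.5073 -0.2067  0.0555] head 0.67 F [-0.8  0.4 -0.6] tau [ 0.   -0.02 -0.01] open 1.002 q1,q6 [-0.57 -0.58]
  tool shift mm [ 1.4 -2.2 27.5]
  turn deg [ 0.37  0.29 -0.03]
```

Request:
{"op": "apply_moves", "data": {
  "moves": [
    [[0.0014, -0.002, 0.009, 0.3, 0.3, 0, -1], [0, 0, 0.009, 0, 0, 0, -1], [0, 0, 0.008, 0, 0, 0, -1], [0, 0, 0, 0, 0, 0, -1]]
  ]
}}

```text
time: 15.5
eef_pos: [0.506, -0.2058, 0.0283]
tcp_rot: [0.703, 0.711, 0.001, 0.001]
contact_force: [0.2, 0.4, -0.5]
opening: 0.997
```

```bash
python3 -c "
from h import *
go(.5053,-.2055,.028,0.7)"
```

```text
t 15.5 pos [ 0.506  -0.2058  0.0283] head 0.67 F [ 0.2  0.4 -0.5] tau [0.01 0.02 0.02] open 0.997 q1,q6 [-0.57 -0.59]
  tool shift mm [ 0.3 -0.7  0.3]
  turn deg [ 0.15  0.04 -0.03]
```

Request:
{"op": "apply_moves", "data": {
  "moves": [
    [[0, 0, 0, 0, 0, 0, 0], [0, 0, 0, 0, 0, 0, 1], [0, 0, 0, 0, 0, 0, 1], [0, 0, 0, 0, 0, 0, 1], [0, 0, 0, 0, 0, 0, 1], [0, 0, 0, 0, 0, 0, 1], [0, 0, 0, 0, 0, 0, 1]]
  ],
  "force": 70
}}

```text
time: 16.2
eef_pos: [0.5069, -0.2063, 0.0291]
tcp_rot: [0.703, 0.711, 0.001, 0.002]
contact_force: [-0.2, -0.0, -0.6]
opening: 0.448
```

```bash
python3 -c "
from h import *
go(.5053,-.2055,.16,0.7)"
```

```text
t 16.2 pos [ 0.5069 -0.2063  0.0291] head 0.67 F [-0.2 -0.  -0.6] tau [ 0.01 -0.04 -0.01] open 0.448 q1,q6 [-0.57 -0.59]
  tool shift mm [   0.6   -0.9 -130.9]
  turn deg [ 0.28  0.11 -0.03]
```

Request:
{"op": "apply_moves", "data": {
  "moves": [
    [[0, 0, -0.006, 0, 0, 0, 1], [0, 0, -0.01, 0, 0, 0, 1], [0, 0, -0.01, 0, 0, 0, 1], [0, 0, -0.015, 0, 0, 0, 1], [0, 0, -0.02, 0, 0, 0, 1], [0, 0, -0.03, 0, 0, 0, 1], [0, 0, -0.03, 0, 0, 0, 1], [0, 0, 0, 0, 0, 0, 1], [0, 0, 0, 0, 0, 0, 1]]
  ]
}}

```text
time: 17.1
eef_pos: [0.504, -0.2046, 0.1564]
tcp_rot: [0.703, 0.711, 0.0, 0.0]
contact_force: [-0.3, -0.4, -3.6]
opening: 0.449
```

```bash
python3 -c "
from h import *
go(.4952,.2260,.15,-15.35)"
```

```text
t 17.1 pos [ 0.504  -0.2046  0.1564] head 0.69 F [-0.3 -0.4 -3.6] tau [0.01 0.03 0.05] open 0.449 q1,q6 [-0.57 -0.59]
  tool shift mm [430.7  -3.6   6.5]
  turn deg [ 0.05 -0.02 16.04]
```

Request:
{"op": "apply_moves", "data": {
  "moves": [
    [[0.039, 0, -0.001, 0, 0, 0, 1], [0.039, 0, -0.001, 0, 0, 0, 1], [0.039, 0, -0.001, 0, 0, 0, 1], [0.039, 0, -0.001, 0, 0, 0, 1], [0.039, 0, -0.001, 0, 0, 0, 1], [0.039, 0, -0.001, 0, 0, 0, 1], [0.039, 0, -0.001, 0, 0, 0, 1], [0.039, 0, -0.001, 0, 0, 0, 1], [0.039, 0, -0.001, 0, 0, 0, 1], [0.039, 0, -0.001, 0, 0, 0, 1], [0.03, 0, -0.001, 0, 0, 0, 1], [0, 0, 0, 0, 0, 0, 1]]
  ]
}}

```text
time: 18.3
eef_pos: [0.4869, 0.2302, 0.1452]
tcp_rot: [0.705, 0.709, -0.011, -0.012]
contact_force: [0.1, -0.5, -3.2]
opening: 0.446
```

Request:
{"op": "apply_moves", "data": {
  "moves": [
    [[0, 0, 0, 0, 0, 5.3, 1], [0, 0, 0, 0, 0, 5.3, 1], [0, 0, 0, 0, 0, 5.3, 1], [0, 0, 0, 0, 0, 0, 1], [0, 0, 0, 0, 0, 0, 1]]
  ]
}}

```text
time: 18.8
eef_pos: [0.4813, 0.2275, 0.1355]
tcp_rot: [0.798, 0.602, -0.02, -0.012]
contact_force: [0.9, 0.5, -3.5]
opening: 0.447
```

```bash
python3 -c "
from h import *
go(.4952,.2260,.15,-15.35)"
```

```text
t 18.8 pos [0.4813 0.2275 0.1355] head -15.94 F [ 0.9  0.5 -3.5] tau [ 0.02 -0.04 -0.04] open 0.447 q1,q6 [0.25 0.52]
  tool shift mm [  2.1  13.1 -15.1]
  turn deg [-2.54  1.   -0.56]
```

Correct position and tilt, then check how the roller sits in the hand.

Request:
{"op": "apply_moves", "data": {
  "moves": [
    [[0.002, 0.013, -0.012, -2.5, 1.0, -0.5, 1], [0, 0, 0, 0, 0, 0, 1], [0, 0, 0, 0, 0, 0, 1]]
  ]
}}

```text
time: 19.1
eef_pos: [0.4957, 0.2245, 0.1467]
tcp_rot: [0.795, 0.607, 0.0, 0.001]
contact_force: [-0.5, -0.3, -2.6]
opening: 0.449
```

```bash
python3 -c "
from h import *
go(.4952,.2260,.14,-15.35)
snap('side','s3.png');snap('top','t3.png')
a=cv2.imread('pics/t3.png')[180:290,110:240];b=cv2.imread('pics/s3.png')[200:360,225:385]
cv2.imwrite('pics/c3.png',np.hstack([cv2.resize(a,(390,330),interpolation=2)[:330],cv2.resize(b,(330,330),interpolation=2)]))
cv2.imwrite('pics/c3.png',cv2.resize(b,(600,600),interpolation=2))
for y in(.065,.09,-.065,-.09): 
  M=R.from_euler('z',-15.35,degrees=True).as_matrix()
  u=proj('side',M@[0,y,0]+[.4952,.2260,.161]); print(y,(np.array(u)-[225,200]+.5)*3.75)"
```

```text
t 19.1 pos [0.4957 0.2245 0.1467] head -15.26 F [-0.5 -0.3 -2.6] tau [0.02 0.07 0.02] open 0.449 q1,q6 [0.24 0.51]
  tool shift mm [ 1.3 -0.8  6.7]
  turn deg [ 0.08 -0.01  0.09]
0.065 [296.08934686 277.46520317]
0.09 [283.40032113 310.09915581]
-0.065 [352.78048416 131.46515512]
-0.09 [362.17625851 107.2360304 ]
```

View pics/c3.png

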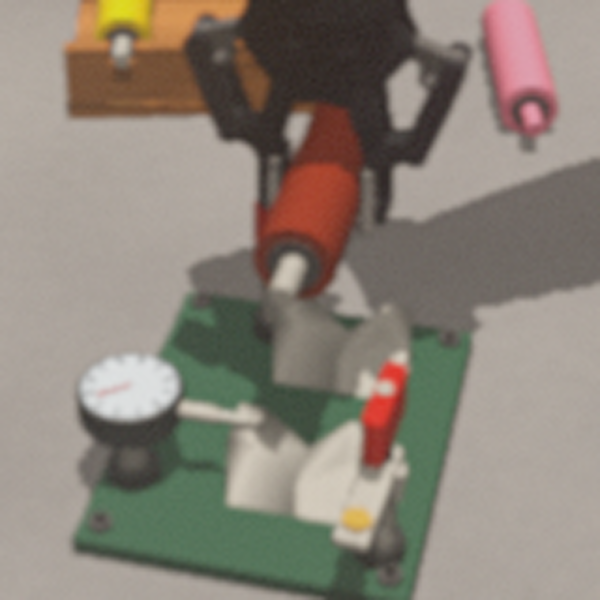

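```bash
python3 -c "
from m import *
M=R.from_euler('z',-15.3,degrees=True).as_matrix()
for z in (.163,.167,.171):
  for y in(.065,.09): 
    u=proj('side',M@[0,y,0]+[.4957,.2245,z]); print(z,y,((np.array(u)-[225,200]+.5)*3.75).round(1))
im=cv2.imread('pics/s3.png')[:,:,::-1].copy()
g=im[255:290,290:312]; 
h=cv2.cvtColor(im,cv2.COLOR_RGB2HSV)
m=((h[...,1]<60)&(h[...,2]>150))[255:285,285:318]
ys,xs=np.where(m); print(xs.min()+285,xs.max()+285,ys.min()+255,ys.max()+255,xs.mean()+285,ys.mean()+255)
E
" 2>/dev/null || python3 - <<'E'
from m import *
M=R.from_euler('z',-15.3,degrees=True).as_matrix()
for z in (.163,.167,.171):
  for y in(.065,.09):
    u=proj('side',M@[0,y,0]+[.4957,.2245,z]); print(z,y,((np.array(u)-[225,200]+.5)*3.75).round(1))
# same check on a known point: knob a dot at z .115 from touch (0.4725,0.3130)
print('knob',((np.array(proj('side',[.4725,.3130,.115]))-[225,200]+.5)*3.75).round(1))
E
```

```text
0.163 0.065 [295. 272.]
0.163 0.09 [282.3 304.5]
0.167 0.065 [295.  264.9]
0.167 0.09 [282.3 297.2]
0.171 0.065 [295.  257.7]
0.171 0.09 [282.3 290. ]
285 317 255 283 298.11049723756906 267.4585635359116
0.163 0.065 [295. 272.]
0.163 0.09 [282.3 304.5]
0.167 0.065 [295.  264.9]
0.167 0.09 [282.3 297.2]
0.171 0.065 [295.  257.7]
0.171 0.09 [282.3 290. ]
knob [385.2 389.3]
```

Request:
{"op": "apply_moves", "data": {
  "moves": [
    [[0.0013, -0.0008, 0.015, 0, 0, 0, 1], [0, 0, 0.02, 0, 0, 0, 1], [0, 0, 0.02, 0, 0, 0, 1], [0, 0, 0.016, 0, 0, 0, 1], [0, 0, 0, 0, 0, 0, 1], [0, 0, 0, 0, 0, 0, 1]]
  ]
}}

```text
time: 19.8
eef_pos: [0.4944, 0.2268, 0.07]
tcp_rot: [0.794, 0.607, 0.0, 0.0]
contact_force: [0.3, -0.5, -3.0]
opening: 0.445
```

Run:
```python
from m import *
go(.4952,.2260,.064,-15.35)
im=snap('side','s4.png'); b=im[225:345,250:370,::-1]; S=5
cv2.imwrite('pics/c4.png',cv2.resize(b,(600,600),interpolation=2))
s=ctrl.get_state(); Rm=R.from_quat(s['tcp_rot']).as_matrix(); p=s['eef_pos']
f=lambda q:((np.array(proj('side',q))-[250,225]+.5)*S).round(1)
for y in (-.09,-.065,.065,.09): print(y,f(p+Rm@[y,0,-.021]))
print('knob dots',f([.4725,.3130,.115]),f([.5177,.1389,.115]))
```

```text
t 19.8 pos [0.4944 0.2268 0.07  ] head -15.18 F [ 0.3 -0.5 -3. ] tau [0.03 0.01 0.05] open 0.445 q1,q6 [0.24 0.51]
  tool shift mm [-0.6  1.   6. ]
  turn deg [ 0.04 -0.01  0.17]
-0.09 [356.7 165. ]
-0.065 [344.7 199.4]
0.065 [273.  405.5]
0.09 [257.  451.2]
knob dots [388.7 394.1] [241.6 116.6]
```

View pics/c4.png

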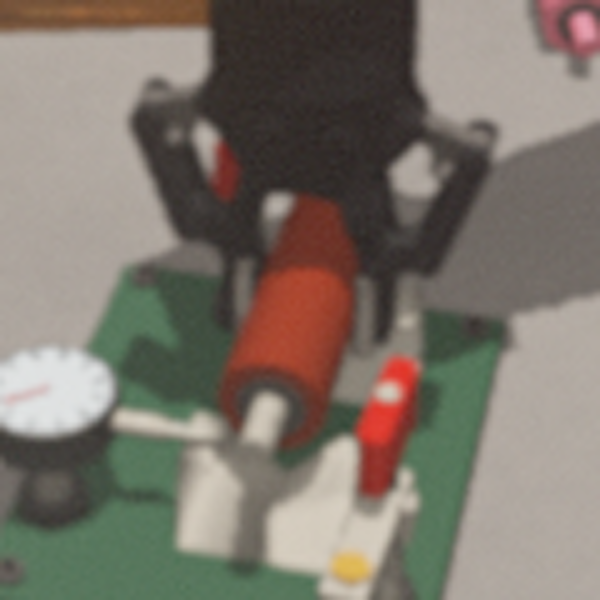

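Request:
{"op": "apply_moves", "data": {
  "moves": [
    [[0, 0.001, 0.008, 0, 0, 0.15, 1], [0, 0, 0.006, 0, 0, 0, 1], [0, 0, 0.005, 0, 0, 0, 1], [0, 0, 0.003, 0, 0, 0, 1], [0, 0, 0, 0, 0, 0, 1], [0, 0, 0, 0, 0, 0, 1]]
  ]
}}

```text
time: 20.45
eef_pos: [0.4969, 0.2272, 0.0486]
tcp_rot: [0.795, 0.606, 0.002, 0.001]
contact_force: [-0.5, -0.1, -2.7]
opening: 0.448
```

```bash
cat >> h.py <<'E'
def seatF():
    F=np.array([ctrl.get_state()["contact_force"] for _ in range(1)]).mean(0)
    print("  seat-frame F",(R.from_euler('z',15.35,degrees=True).apply(F)).round(2))
E
python3 -c "
from h import *
go(.4952,.2260,.039,-15.35);seatF()"
```

```text
t 20.45 pos [0.4969 0.2272 0.0486] head -15.33 F [-0.5 -0.1 -2.7] tau [0.06 0.12 0.02] open 0.448 q1,q6 [0.24 0.51]
  tool shift mm [-1.6 -1.4  9.6]
  turn deg [ 0.23 -0.13  0.02]
  seat-frame F [-0.44 -0.27 -2.69]
```

Request:
{"op": "apply_moves", "data": {
  "moves": [
    [[-0.0006, -0.001, 0.003, 0.2, -0.1, 0, 1], [0, 0, 0.002, 0, 0, 0, 1], [0, 0, 0, 0, 0, 0, 1], [0, 0, 0, 0, 0, 0, 1]]
  ]
}}

```text
time: 20.85
eef_pos: [0.4959, 0.2271, 0.0438]
tcp_rot: [0.795, 0.607, 0.001, 0.0]
contact_force: [-0.7, 0.3, -2.8]
opening: 0.448
```

```bash
python3 -c "
from h import *
go(.4952,.2260,.039,-15.35);seatF()"
```

```text
t 20.85 pos [0.4959 0.2271 0.0438] head -15.32 F [-0.7  0.3 -2.8] tau [0.02 0.04 0.02] open 0.448 q1,q6 [0.24 0.51]
  tool shift mm [-1.2 -0.4  4.8]
  turn deg [ 0.05 -0.06  0.03]
  seat-frame F [-0.74  0.1  -2.8 ]
```

Request:
{"op": "apply_moves", "data": {
  "moves": [
    [[0, 0, 0.0015, 0, 0, 0, 1], [0, 0, 0.001, 0, 0, 0, 1], [0, 0, 0, 0, 0, 0, 1]]
  ]
}}

```text
time: 21.15
eef_pos: [0.496, 0.2271, 0.0412]
tcp_rot: [0.795, 0.607, 0.001, 0.0]
contact_force: [-0.5, 0.4, -2.5]
opening: 0.455
```

```bash
python3 -c "
from h import *
go(.4952,.2260,.039,-15.35);seatF()"
```

```text
t 21.15 pos [0.496  0.2271 0.0412] head -15.31 F [-0.5  0.4 -2.5] tau [0.05 0.03 0.04] open 0.455 q1,q6 [0.24 0.51]
  tool shift mm [-1.3 -0.5  2.2]
  turn deg [ 0.06 -0.06  0.04]
  seat-frame F [-0.58  0.27 -2.54]
```

Request:
{"op": "apply_moves", "data": {
  "moves": [
    [[0, 0, 0.001, 0, 0, 0, 1], [0, 0, 0, 0, 0, 0, 1]]
  ]
}}

```text
time: 21.35
eef_pos: [0.4959, 0.2271, 0.04]
tcp_rot: [0.795, 0.607, 0.001, 0.0]
contact_force: [-1.2, -0.5, -3.0]
opening: 0.449
```

```bash
python3 -c "
from h import *
go(.4952,.2260,.039,-15.35);seatF()"
```

```text
t 21.35 pos [0.4959 0.2271 0.04  ] head -15.31 F [-1.2 -0.5 -3. ] tau [0.08 0.05 0.02] open 0.449 q1,q6 [0.24 0.51]
  tool shift mm [-1.2 -0.4  1. ]
  turn deg [ 0.05 -0.06  0.04]
  seat-frame F [-1.06 -0.8  -3.02]
```

Request:
{"op": "apply_moves", "data": {
  "moves": [
    [[0, 0, 0.0007, 0, 0, 0, 1], [0, 0, 0, 0, 0, 0, 1]]
  ]
}}

```text
time: 21.55
eef_pos: [0.4959, 0.2271, 0.0398]
tcp_rot: [0.795, 0.607, 0.0, -0.0]
contact_force: [-1.1, 0.7, -3.1]
opening: 0.447
```

```bash
python3 -c "
from h import *
go(.4952,.2260,.039,-15.35);seatF()"
```

```text
t 21.55 pos [0.4959 0.2271 0.0398] head -15.32 F [-1.1  0.7 -3.1] tau [ 0.03  0.18 -0.01] open 0.447 q1,q6 [0.24 0.51]
  tool shift mm [-1.3 -0.4  0.8]
  turn deg [ 0.02 -0.04  0.03]
  seat-frame F [-1.27  0.41 -3.13]
```

Request:
{"op": "apply_moves", "data": {
  "moves": [
    [[0, 0, 0.001, 0, 0, 0, 1], [0, 0, 0, 0, 0, 0, 1]]
  ]
}}

```text
time: 21.75
eef_pos: [0.4958, 0.2271, 0.0398]
tcp_rot: [0.795, 0.607, -0.0, -0.0]
contact_force: [-0.1, 0.7, -3.2]
opening: 0.451
```

```bash
python3 -c "
from h import *
go(.4952,.2260,.039,-15.35);seatF()"
```

```text
t 21.75 pos [0.4958 0.2271 0.0398] head -15.31 F [-0.1  0.7 -3.2] tau [-0.03  0.14  0.  ] open 0.451 q1,q6 [0.24 0.51]
  tool shift mm [-1.3 -0.3  0.8]
  turn deg [-0.02 -0.01  0.04]
  seat-frame F [-0.25  0.63 -3.15]
```

Request:
{"op": "apply_moves", "data": {
  "moves": [
    [[0, 0, 0.001, 0, 0, 0, 1], [0, 0, 0, 0, 0, 0, 1]]
  ]
}}

```text
time: 21.95
eef_pos: [0.4959, 0.2272, 0.0398]
tcp_rot: [0.795, 0.607, -0.0, -0.0]
contact_force: [-1.4, 0.2, -2.7]
opening: 0.452
```

```bash
python3 -c "
from h import *
go(.4952,.2260,.039,-15.35);seatF()"
```

```text
t 21.95 pos [0.4959 0.2272 0.0398] head -15.3 F [-1.4  0.2 -2.7] tau [ 0.01  0.18 -0.  ] open 0.452 q1,q6 [0.24 0.51]
  tool shift mm [-1.3 -0.3  0.8]
  turn deg [-0.05  0.02  0.05]
  seat-frame F [-1.39 -0.19 -2.69]
```

Request:
{"op": "apply_moves", "data": {
  "moves": [
    [[0, 0, 0.002, 0, 0, 0, 1]]
  ]
}}

```text
time: 22.05
eef_pos: [0.4958, 0.2272, 0.0395]
tcp_rot: [0.795, 0.607, -0.001, -0.001]
contact_force: [-11.3, -3.4, 20.9]
opening: 0.451
```

```bash
python3 -c "
from h import *
go(.4952,.2260,.039,-15.35);seatF()"
```

```text
t 22.05 pos [0.4958 0.2272 0.0395] head -15.29 F [-11.3  -3.4  20.9] tau [-0.45  1.6  -0.03] open 0.451 q1,q6 [0.24 0.51]
  tool shift mm [-1.3 -0.3  0.5]
  turn deg [-0.14  0.07  0.06]
  seat-frame F [-9.99 -6.26 20.93]
```

Request:
{"op": "apply_moves", "data": {
  "moves": [
    [[0, 0, 0.004, 0, 0, 0, 1]]
  ]
}}

```text
time: 22.15
eef_pos: [0.4957, 0.2273, 0.0393]
tcp_rot: [0.795, 0.607, -0.003, -0.001]
contact_force: [-18.5, -4.9, 35.2]
opening: 0.449
```

```bash
python3 -c "
from h import *
go(.4952,.2260,.039,-15.35);seatF()"
```

```text
t 22.15 pos [0.4957 0.2273 0.0393] head -15.26 F [-18.5  -4.9  35.2] tau [-0.86  2.55 -0.04] open 0.449 q1,q6 [0.24 0.51]
  tool shift mm [-1.4 -0.2  0.3]
  turn deg [-0.33  0.21  0.09]
  seat-frame F [-16.54  -9.63  35.18]
```

Request:
{"op": "apply_moves", "data": {
  "moves": [
    [[0, -0.0005, -0.0005, -0.3, 0.2, 0.1, 1], [0, 0, 0, 0, 0, 0, 1], [0, 0, 0, 0, 0, 0, 1]]
  ]
}}

```text
time: 22.45
eef_pos: [0.4963, 0.2277, 0.0405]
tcp_rot: [0.795, 0.606, 0.002, 0.001]
contact_force: [-0.3, -0.1, -2.6]
opening: 0.449
```

```bash
python3 -c "
from h import *
go(.4952,.2260,.039,-15.35);seatF()"
```

```text
t 22.45 pos [0.4963 0.2277 0.0405] head -15.35 F [-0.3 -0.1 -2.6] tau [-0.02  0.13  0.04] open 0.449 q1,q6 [0.24 0.51]
  tool shift mm [-2.  -0.6  1.5]
  turn deg [ 0.19 -0.11  0.  ]
  seat-frame F [-0.23 -0.21 -2.55]
```

Request:
{"op": "apply_moves", "data": {
  "moves": [
    [[0, -0.001, 0.0012, 0, 0, 0, 1]]
  ]
}}

```text
time: 22.55
eef_pos: [0.4958, 0.2279, 0.0393]
tcp_rot: [0.795, 0.606, 0.002, 0.001]
contact_force: [-1.8, -2.5, 9.8]
opening: 0.446
```

```bash
python3 -c "
from h import *
go(.4952,.2260,.039,-15.35);seatF()"
```

```text
t 22.55 pos [0.4958 0.2279 0.0393] head -15.34 F [-1.8 -2.5  9.8] tau [-0.38  0.45 -0.02] open 0.446 q1,q6 [0.25 0.51]
  tool shift mm [-2.  -0.1  0.3]
  turn deg [ 0.22 -0.12  0.01]
  seat-frame F [-1.05 -2.91  9.82]
```

Run:
```python
from m import *
im=snap('side','s5.png'); b=im[245:345,250:370,::-1]; S=6
cv2.imwrite('pics/c5.png',cv2.resize(b,None,fx=S,fy=S,interpolation=2))
f=lambda q:((np.array(proj('side',q))-[250,245]+.5)*S).round(1)
M=R.from_euler('z',-15.35,degrees=True).as_matrix(); s=np.array([.4952,.2260,0])
g=lambda *q:f(M@np.array(q)+s)
print('rubber end centre/top/bottom',g(0,.065,.06),g(0,.065,.08),g(0,.065,.04),'journal tip c,bottom',g(0,.09,.06),g(0,.09,.054))
print('block top corners outer',g(-22,.063,.054) if 0 else (g(-.022,.063,.054),g(.022,.063,.054),g(-.035,.063,.054)),'knob dot',g(-.045,.078,.115),'gauge',g(.088,.053,.07))
print('mm/px y',(g(0,.09,.06)-g(0,.08,.06)))
seatF(); print(ctrl.get_state()['time'])
```

```text
rubber end centre/top/bottom [322.8 444.1] [323.  393.2] [322.6 493.9] journal tip c,bottom [303.7 499.8] [303.7 515. ]
block top corners outer (array([395.2, 466.9]), array([254.2, 442.9]), array([437.4, 474. ])) knob dot [466.6 353.2] gauge [ 56.6 347.6]
mm/px y [-7.8 22.6]
  seat-frame F [ 0.3  -0.04  0.44]
22.6
```

View pics/c5.png

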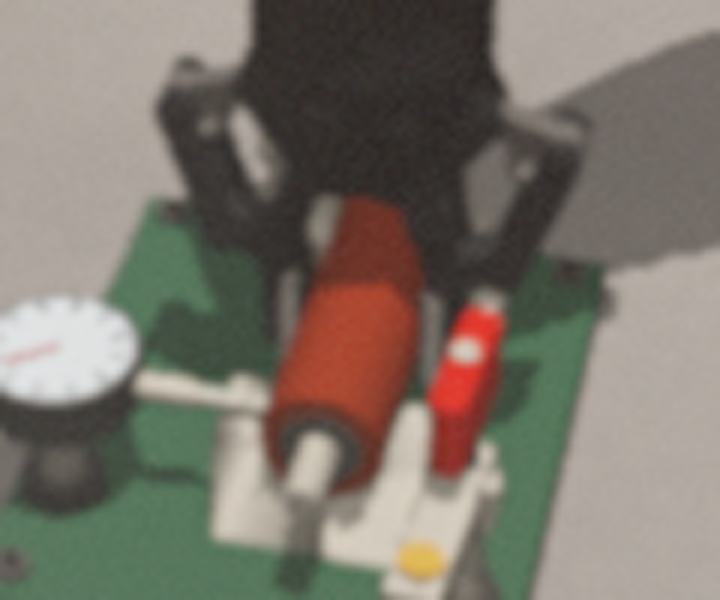

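Run:
```python
from m import *
im=cv2.imread('pics/s5.png')[:,:,::-1].astype(np.float32); im0=cv2.imread('pics/s0.png') 
M=R.from_euler('z',-15.35,degrees=True).as_matrix(); s=np.array([.4952,.2260,0])
h=lambda *q:np.array(proj('side',M@np.array(q)+s))
for x in(-.003,0,.003):
  for y in np.arange(.06,.106,.003):
    u,v=h(x,y,.06); c=cv2.getRectSubPix(im,(1,1),(float(u),float(v)))[0,0]; print(round(y*1000),c.astype(int),end=' ')
  print()
for i in range(3): ctrl.read_camera('side'); seatF()
go(.4952,.2260,.039,-15.35)
```

```text
60 [85 79 74] 63 [124 119 108] 66 [154 147 135] 69 [168 160 148] 72 [174 166 153] 75 [175 167 154] 78 [175 168 154] 81 [175 168 154] 84 [170 163 150] 87 [158 151 139] 90 [135 128 118] 93 [119 113 103] 96 [113 107  97] 99 [110 105  95] 102 [109 104  93] 105 [109 105  96] 
60 [111 106  97] 63 [165 158 145] 66 [195 188 173] 69 [201 194 179] 72 [201 193 179] 75 [202 193 180] 78 [201 193 179] 81 [200 193 179] 84 [194 186 172] 87 [168 161 148] 90 [135 128 118] 93 [121 115 105] 96 [119 113 104] 99 [121 116 106] 102 [123 117 107] 105 [122 115 106] 
60 [121 115 105] 63 [175 167 155] 66 [198 190 177] 69 [202 194 180] 72 [201 193 179] 75 [202 193 180] 78 [203 194 179] 81 [201 193 179] 84 [194 185 171] 87 [168 160 148] 90 [137 130 120] 93 [128 121 111] 96 [140 133 122] 99 [155 148 136] 102 [158 151 139] 105 [157 150 137] 
  seat-frame F [-1.13 -0.73  1.2 ]
  seat-frame F [-0.07 -0.62  1.2 ]
  seat-frame F [-0.02 -0.98  0.84]
t 22.75 pos [0.4958 0.2279 0.0394] head -15.34 F [-0.3 -0.9  0.8] tau [-0.15  0.06  0.03] open 0.448 q1,q6 [0.24 0.51]
  tool shift mm [-2.  -0.1  0.4]
  turn deg [ 0.23 -0.12  0.01][ WARN:0@0.773] global loadsave.cpp:275 findDecoder imread_('pics/s0.png'): can't open/read file: check file path/integrity
```

Request:
{"op": "apply_moves", "data": {
  "moves": [
    [[0, 0, -0.002, 0.2, -0.1, 0, 1], [-0.001, 0, 0, 0, 0, 0, 1], [-0.001, 0, 0, 0, 0, 0, 1], [0, 0, 0, 0, 0, 0, 1]]
  ]
}}

```text
time: 23.15
eef_pos: [0.4945, 0.2259, 0.0399]
tcp_rot: [0.795, 0.606, -0.0, -0.0]
contact_force: [-0.2, -0.2, -1.4]
opening: 0.444
```

```bash
python3 -c "
from h import *
go(.4952,.2260,.039,-15.35);seatF()"
```

```text
t 23.15 pos [0.4945 0.2259 0.0399] head -15.37 F [-0.2 -0.2 -1.4] tau [-0.03  0.06 -0.01] open 0.444 q1,q6 [0.24 0.51]
  tool shift mm [0.3 0.6 0.9]
  turn deg [-0.06 -0.01 -0.02]
  seat-frame F [-0.18 -0.21 -1.41]
```

Request:
{"op": "apply_moves", "data": {
  "moves": [
    [[0, 0.0004, 0.0016, 0, 0, 0, 1]]
  ]
}}

```text
time: 23.25
eef_pos: [0.4952, 0.2258, 0.0393]
tcp_rot: [0.795, 0.606, -0.0, -0.001]
contact_force: [-6.9, -0.4, 12.8]
opening: 0.449
```

```bash
cat > chk.py <<'E'
from h import *
seatF()
for i in range(6):
    ctrl.read_camera('side'); seatF()
go(.4952,.2260,.039,-15.35)
E
python3 chk.py
```

```text
seat-frame F [-6.54 -2.2  12.75]
  seat-frame F [-3.66 -1.47  3.71]
  seat-frame F [-1.85 -1.45  4.58]
  seat-frame F [-2.94 -0.92  4.66]
  seat-frame F [-3.23 -1.95  5.51]
  seat-frame F [-3.14 -1.78  6.33]
  seat-frame F [-3.69 -1.41  5.11]
t 23.55 pos [0.4952 0.2258 0.0394] head -15.36 F [-3.9 -0.4  5.1] tau [-0.15  0.47  0.06] open 0.447 q1,q6 [0.24 0.51]
  tool shift mm [ 0.2 -0.   0.4]
  turn deg [-0.07  0.   -0.01]
```

Request:
{"op": "apply_moves", "data": {
  "moves": [
    [[0, -0.0002, 0.0021, 0, 0, 0, 1]]
  ]
}}

```text
time: 23.65
eef_pos: [0.4952, 0.2258, 0.0393]
tcp_rot: [0.795, 0.606, -0.001, -0.0]
contact_force: [-8.5, -3.1, 17.6]
opening: 0.45
```

```bash
python3 chk.py
```

```text
seat-frame F [-7.37 -5.27 17.65]
  seat-frame F [-5.39 -3.97 12.05]
  seat-frame F [-5.51 -3.42 12.13]
  seat-frame F [-5.2  -4.92 11.55]
  seat-frame F [-5.24 -3.73 11.73]
  seat-frame F [-5.68 -4.32 11.09]
  seat-frame F [-4.95 -4.36 10.99]
t 23.95 pos [0.4952 0.2258 0.0393] head -15.33 F [-5.9 -2.9 11. ] tau [-0.39  0.85 -0.01] open 0.447 q1,q6 [0.24 0.51]
  tool shift mm [ 0.2 -0.   0.3]
  turn deg [-0.1   0.05  0.02]
```

Request:
{"op": "apply_moves", "data": {
  "moves": [
    [[-0.0006, -0.001, 0.0024, 0, 0, 0, 1]]
  ]
}}

```text
time: 24.05
eef_pos: [0.4951, 0.2258, 0.0393]
tcp_rot: [0.795, 0.606, -0.0, -0.0]
contact_force: [-3.4, 0.0, 10.8]
opening: 0.449
```

```bash
python3 chk.py
```

```text
seat-frame F [-3.3  -0.89 10.81]
  seat-frame F [-3.59 -2.31 10.37]
  seat-frame F [-4.73 -2.47 11.2 ]
  seat-frame F [-3.49 -3.34 10.96]
  seat-frame F [-3.89 -1.81 10.27]
  seat-frame F [-3.99 -2.22 10.94]
  seat-frame F [-3.3  -2.08 10.95]
t 24.35 pos [0.4951 0.2258 0.0393] head -15.33 F [-3.7 -1.1 10.9] tau [-0.23  0.67  0.06] open 0.447 q1,q6 [0.24 0.51]
  tool shift mm [0.2 0.  0.3]
  turn deg [-0.03  0.01  0.02]
```

Request:
{"op": "apply_moves", "data": {
  "moves": [
    [[-0.0008, -0.0016, 0.003, 0, 0, 0, 1]]
  ]
}}

```text
time: 24.45
eef_pos: [0.4952, 0.2258, 0.0393]
tcp_rot: [0.795, 0.607, 0.001, 0.001]
contact_force: [-2.9, -1.9, 14.4]
opening: 0.451
```

```bash
python3 chk.py
python3 - <<'E'
from m import *
im=snap('side','s6.png').astype(np.float32)
M=R.from_euler('z',-15.35,degrees=True).as_matrix(); s=np.array([.4952,.2260,0])
ys=np.arange(.054,.1,.0005)
for n in('s5','s6'):
  im=cv2.imread(f'pics/{n}.png').astype(np.float32)
  v=np.array([cv2.getRectSubPix(im,(1,1),tuple(map(float,proj('side',M@[0,y,.06]+s))))[0,0,1] for y in ys])
  a=ys[(v>100)][0]; k=np.where((ys>.08)&(v<155))[0][0]; print(n,a*1e3,ys[k]*1e3)
o=cv2.imread('pics/s6.png'); t=snap('top','t6.png')[:,:,::-1]
cv2.imwrite('pics/c6.png',np.hstack([cv2.resize(o[225:355,225:375],(450,390),interpolation=2),cv2.resize(t[180:290,120:215],(337,390),interpolation=2)]))
im=snap('top','t7.png')
for b in blobs(im,*YEL): print(b[0],b[1])
E
```

```text
seat-frame F [-2.27 -2.59 14.36]
  seat-frame F [-2.63 -1.84 12.74]
  seat-frame F [-2.66 -2.91 12.33]
  seat-frame F [-4.22 -2.11 12.17]
  seat-frame F [-2.68 -2.47 13.07]
  seat-frame F [-3.22 -1.74 11.88]
  seat-frame F [-3.13 -3.17 11.25]
t 24.75 pos [0.4952 0.2258 0.0393] head -15.33 F [-3.9 -2.2 11.2] tau [-0.18  0.67  0.02] open 0.45 q1,q6 [0.24 0.51]
  tool shift mm [ 0.2 -0.1  0.3]
  turn deg [ 0.13 -0.06  0.02]
s5 60.00000000000001 88.00000000000003
s6 57.5 86.00000000000001
[298.6 139.8] 658
[329.3 201.6] 542
[465.5 378. ] 913
```

View pics/c6.png

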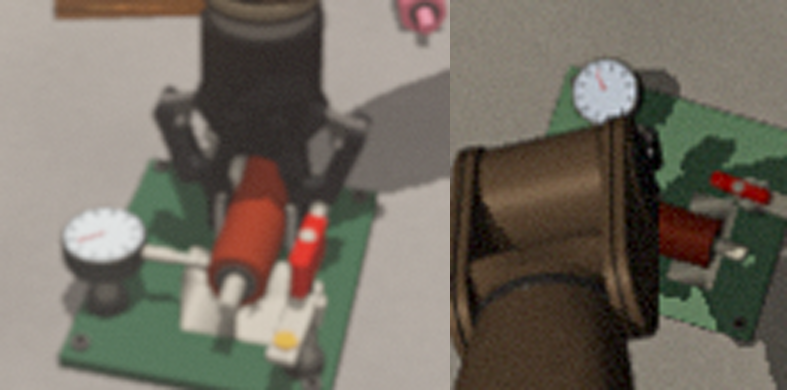

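Request:
{"op": "apply_moves", "data": {
  "moves": [
    [[-0.0009, -0.002, 0.0036, 0, 0, 0, 1]]
  ]
}}

```text
time: 25.0
eef_pos: [0.4952, 0.2259, 0.0392]
tcp_rot: [0.795, 0.607, 0.003, 0.001]
contact_force: [-3.5, -2.3, 17.9]
opening: 0.454
```

```bash
python3 chk.py; python3 chk.py
python3 - <<'E'
from m import *
M=R.from_euler('z',-15.35,degrees=True).as_matrix(); s=np.array([.4952,.2260,0])
im=cv2.imread('pics/t7.png').astype(np.float32); ys=np.arange(-.045,-.1,-.001)
print([(round(y*1e3),cv2.getRectSubPix(im,(1,1),tuple(map(float,proj('top',M@[0,y,.078]+s-[.0007,.0019,0]))))[0,0].astype(int).tolist()) for y in ys[::2]])
E
```

```text
seat-frame F [-2.71 -3.17 17.86]
  seat-frame F [-3.74 -2.81 15.1 ]
  seat-frame F [-3.53 -3.68 15.22]
  seat-frame F [-4.43 -3.22 15.77]
  seat-frame F [-2.32 -3.03 14.45]
  seat-frame F [-3.78 -2.95 14.98]
  seat-frame F [-3.16 -2.6  14.05]
t 25.3 pos [0.4953 0.2258 0.0393] head -15.32 F [-3.7 -1.7 14. ] tau [-0.28  0.76  0.01] open 0.449 q1,q6 [0.24 0.51]
  tool shift mm [ 0.1 -0.1  0.3]
  turn deg [ 0.32 -0.14  0.03]
  seat-frame F [-3.16 -2.6  14.05]
  seat-frame F [-3.46 -3.19 13.63]
  seat-frame F [-3.1  -3.36 14.38]
  seat-frame F [-3.31 -2.13 14.43]
  seat-frame F [-2.09 -3.12 14.64]
  seat-frame F [-3.17 -2.91 14.03]
  seat-frame F [-3.29 -3.92 14.67]
t 25.6 pos [0.4953 0.2258 0.0393] head -15.32 F [-4.2 -2.9 14.7] tau [-0.31  0.8  -0.03] open 0.449 q1,q6 [0.24 0.51]
  tool shift mm [ 0.1 -0.1  0.3]
  turn deg [ 0.32 -0.14  0.03]
[(-45, [17, 30, 86]), (-47, [16, 31, 84]), (-49, [15, 32, 84]), (-51, [17, 30, 86]), (-53, [21, 32, 89]), (-55, [25, 38, 92]), (-57, [27, 40, 91]), (-59, [15, 33, 88]), (-61, [5, 26, 82]), (-63, [10, 23, 64]), (-65, [29, 36, 53]), (-67, [54, 61, 64]), (-69, [84, 94, 95]), (-71, [87, 99, 102]), (-73, [87, 100, 104]), (-75, [85, 98, 102]), (-77, [83, 96, 101]), (-79, [86, 100, 105]), (-81, [97, 114, 118]), (-83, [116, 135, 142]), (-85, [141, 162, 170]), (-87, [149, 169, 177]), (-89, [141, 157, 165]), (-91, [90, 101, 105]), (-93, [60, 75, 65]), (-95, [58, 80, 58]), (-97, [63, 87, 63]), (-99, [53, 72, 52])]
```

```bash
python3 -c "
from h import *
print(ctrl.sign_off())"
```

```text
the job is handed in; nothing more can be done
None
```

The rust-red roller is seated in the V-blocks and still held pressed down; I handed the job in at 25.6 s of the 64 s allowed.

- **Keepers:** I turned keeper a and then keeper b counter-clockwise until they hit their end stops. The wrist torque rose to about 0.65 N m at each stop, against 0.08 N m of friction. The later pictures show keeper a's arm pointing outward. For keeper b only the knob is visible; its bar lies along the groove.
- **Pressing:** The tool was pushing down with about 14.3 N once settled. Adding the roller's weight gives about 17.5 N on the blocks.
- **Both faces:** A sideways force of about 3 N remained. I calculate roughly 15 N on the far face and 10 N on the near face, so the roller bears on both.
- **Overshoot:** One early press peaked at about 35 N before I eased off and re-seated the roller.
- **Centring:** My first seating was about 2 mm off along the groove, so I lifted the roller slightly and moved it. The last pictures put the rubber end at about -65 mm and the journal tip at about -91 mm from the seat point. The expected values are -65 and -90 mm, so it is centred to about 1 mm.
- **Other items:** The yellow roller and the ink tin lie at the same pixel positions as at the start. I did not measure the lino block again, but the arm never went near it.

The top camera disagreed with positions found by gripping the knobs by about 2 mm. I used the gripped positions for the seat point.

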